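# Shut the glassworker's mould press with its loose crank

## Task

Shut the little mould press on the glassworker's bench: lift the loose crank (the one with a single long arm and an upright wooden handle, not the T-shaped key) out of its wooden stand, seat its flat foot fully home in the slotted brass eye of the press, then turn it clockwise, seen from above, as far as the eye goes so that the mould halves meet. Leave the crank standing in the eye, and leave the T-shaped key in its stand.

Things in the scene. Friction and masses are not known exactly. Their poses are not given: they have to be found in the camera images.
- crank: Loose steel crank upright in a 40 mm high stand. Origin: foot's tip, z up, x along the arm. Foot: tang 36 (x) by 9 mm, wedge tip, fits the slot either way round; at z 22-28 mm a 56 mm disc that rests on the eye or stand when home. Arm: bar 16 mm wide, z 85-103, x -30 to 135 mm; wooden handle at x 122, d 23, up to z 163 mm. Balanced when gripped across the bar over the 16 mm shank (x 0, z 94).
- eye_slot (a point): Middle of the slot's mouth in the brass eye of the press, 60 mm above the bench; x along the slot, z up; it turns with the eye. Slot 46 x 17 mm, 26 deep: the crank's foot has 4 mm of play and turns 13 degrees in it before driving the eye. Round it a steel collar (inner d 70, outer 84 mm) 6 mm above the mouth; the rest of the press (base 130 x 260 mm, black mould halves) is under 76 mm high.
- eye (a joint): Angle of the eye in the press, rad: 0 open, growing clockwise seen from above, 1.05 at the stop, where the mould halves meet. Starts at 0 to 0.2, turns stiffly (about 0.15 N m) and stays where it is left.
- tkey: T-shaped steel key of another machine: bar 120 mm long (x), centred on its shank, no handle, in a like wooden stand; heights as the crank. The two stands may change places. Origin: foot's tip, z up. Leave it alone.

How it is judged:
By the outcome, as a careful person would: the job done as asked, in the order asked, and still so for the second after the job is handed in, with the robot touching nothing.
It also fails if it takes over 38 s, if anything falls off the work surface, if the arm or the gripper's body presses on something with over 40 N, if the wrist force passes 120 N, or if a joint passes its speed limit or range.

## Robot

A 6-joint arm with a two-finger parallel gripper is mounted at the origin on the work surface. World frame = base frame: x ahead of the robot, y to its left, z up, the work surface at z = 0. Lengths are in m, angles in rad, forces in N, time in s.
With the tool pointing down it reaches from about 0.425 to 0.95 m from the base axis. Payload 3.5 kg.
Tool frame: the origin (TCP) lies at the very end of the fingers, on their centre line; the grasp point (between the pads) lies 19 mm behind it; z points along the fingers, y is the line along which they close (so a half turn about z gives the same grasp; the last joint's range is limited). The gripper opens to 85 mm and grips with 20 to 120 N. Pads are 22 mm wide; open, the fingers measure 114 mm over their backs; the gripper's body (76 mm by 85 mm) begins 54 mm behind the grasp point. The pads swing forward as they close: fully open they stand 13 mm farther back than shut.
Start: joints at [-1.427, 0.286, 1.577, -0, 1.279, -0.15], TCP at [0.195, -0.646, 0.231] pointing down, gripper open.
Joint ranges: [-2.77, 2.77], [-0.9, 2.22], [0.21, 2.48], [-1.53, 4.67], [0.24, 2.81], [-2.84, 2.84]. Speed limits (rad/s): [2.79, 2.79, 3.14, 3.14, 3.14, 3.14].

## Interface

Orientations are given as a unit quaternion [x, y, z, w].
In Python, from plant import ctrl, status, read_camera gives the robot as it stands (ctrl), with the cameras as plain functions and the readings (status).
- The arm moves only by the tool move_tool, called after "Call:" as name([rows], argument=value, ...), one row to a line, values as JSON. Schema: {"type":"object","properties":{"ticks":{"type":"array","items":{"type":"array","prefixItems":[{"type":"array","items":{"type":"number"},"minItems":3,"maxItems":3},{"type":"array","items":{"type":"number"},"minItems":3,"maxItems":3},{"type":"number"}],"minItems":3,"maxItems":3},"minItems":1,"maxItems":10},"grip_force":{"type":"number"},"only":{"type":"string"},"quiet":{"type":"boolean"},"lines":{"type":"string"}},"required":["ticks"],"additionalProperties":false}. ticks is a list of rows, 1 to 10 of them, each written [[dx, dy, dz], [rx, ry, rz], opening]: dx, dy, dz in shares of 0.6 m (1.0 is 0.6 m), then a rotation vector rx, ry, rz in a scale on which 1.0 is pi rad, then the opening from 0.0 (shut) to 1.0 (fully open); each row is the pose to reach, as a shift and turn from the pose commanded when the call began, along the tool's axes at that moment; what a row does not reach only later rows make up. A row lasts 1/8 s, in which the tool goes at most 0.0625 m and 0.188 rad, less where a joint would pass 70% of its speed; a pose out of reach is approached as far as the arm can. The fingers move at their own pace and stop on an object; grip_force is the grip in N (left out, the last holds). Time passes only in rows, so rows that do not move let the fingers close. The tool returns the time, the measured TCP pose, the force, the opening and the grip force at its end. only (a regular expression) keeps the lines of the reply that match it, lines (a string "A,B") keeps lines A to B, and quiet returns only ok. Shift and turn numbers lie between -1 and 1, and a call with a number outside is refused. Input that does not fit is refused with a message, and nothing moves.
- status.get_state(): the state, without advancing time (a new reading comes with each control period).
- read_camera(name): name is "scene" or "top" or "wrist"; returns a dict with "pixels" (420x560x3 uint8, red, green, blue), "camera_matrix" (3x3 intrinsics, pixels), "xyz" and "orientation" of the camera in the world. Camera axes: x right, y down, z forward; pixel columns grow to the right and rows downward; lengths in m; the calibration is good to about 2 mm. A picture is of the moment at which its call begins. There is no depth.
- ctrl.sign_off(): hands the job in; it is judged then, once.
The state is a dict: "time": time; "qpos": joint angles; "dq": joint speeds; "joint_efforts": joint torques, N m; "eef_pos": TCP position; "tcp_rot": TCP orientation; "contact_force": force on the tool from outside, world axes, zero at the start; "wrist_torque": the same for the moment, N m; "opening": opening from 0.0 (shut) to 1.0 (fully open); "finger_force": force on a finger pad.
Only numpy, scipy, OpenCV 4.12 (cv2) and the standard library are available. Lean on these libraries where they do the work, as an engineer would, in place of code of your own. Each camera call takes 0.05 s, during which the arm holds its last target. There are 200 camera calls.

## Working session

There is one attempt and no reset: what is moved stays moved. The work goes in short steps, Python scripts to look and compute and a tool call to move; the robot and the scene stay as the last step left them, time stands still between calls to the robot, and variables do not carry over. Pictures are saved under pics/ and viewed, at most 10 in all, crops included, and the job is handed in when it is done.

```bash
ls; mkdir -p pics
```

Create h.py:
```python
import numpy as np, cv2
from plant import ctrl, status, read_camera
from scipy.spatial.transform import Rotation as R
def cam(n,save=None):
    c=read_camera(n)
    if save: cv2.imwrite('pics/'+save+'.png',np.ascontiguousarray(c['pixels'][:,:,::-1]))
    return c
def ray(c,uv):
    d=np.linalg.inv(np.array(c['camera_matrix']))@np.array([uv[0],uv[1],1.])
    d=R.from_quat(c['orientation']).apply(d); return np.array(c['xyz']),d/np.linalg.norm(d)
def onplane(c,uv,z):
    o,d=ray(c,uv); return o+d*(z-o[2])/d[2]
def tri(a,b):
    A=np.zeros((3,3));v=np.zeros(3)
    for o,d in (a,b):
        P=np.eye(3)-np.outer(d,d);A+=P;v+=P@o
    p=np.linalg.solve(A,v)
    return p,[np.linalg.norm((np.eye(3)-np.outer(d,d))@(p-o)) for o,d in (a,b)]
def proj(c,p):
    q=R.from_quat(c['orientation']).inv().apply(np.array(p)-c['xyz']);q=np.array(c['camera_matrix'])@q;return q[:2]/q[2]
```

Run:
```python
from h import *
import pickle
for n in('top','scene'):
    c=cam(n,n+'0');print(n,np.round(c['xyz'],3),np.round(R.from_quat(c['orientation']).as_matrix(),2).tolist(),c['camera_matrix'])
    pickle.dump(c,open(n+'0.pkl','wb'))
```

```text
pics
plant.py
top [ 0.492 -0.004  0.726] [[-0.01, -0.99, 0.1], [-1.0, 0.01, 0.02], [-0.02, -0.1, -0.99]] [[383.06745189   0.         269.81604105]
 [  0.         383.06745189 209.26075053]
 [  0.           0.           1.        ]]
scene [1.271 0.079 0.836] [[-0.11, 0.73, -0.67], [0.99, 0.08, -0.08], [-0.0, -0.68, -0.74]] [[521.32681883   0.         283.60289472]
 [  0.         521.32681883 212.86518791]
 [  0.           0.           1.        ]]
```

View pics/top0.png

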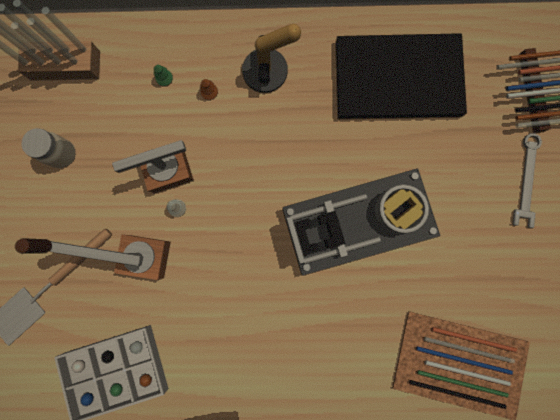

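View pics/scene0.png

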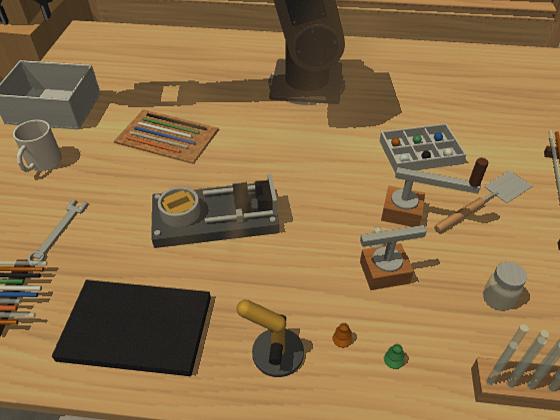

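Top view: the crank's shank is at about (140,258) with its handle at (35,246). The T-key is at (150,158), and the eye at (403,209) with a dark slot in brass. The scene view shows the same things: crank at (405,185), handle at (480,172), eye at (180,202). I'll zoom in and mask.

Run:
```python
from h import *
import pickle
T=pickle.load(open('top0.pkl','rb'));S=pickle.load(open('scene0.pkl','rb'))
def crop(c,x,y,w,h): 
    return cv2.resize(np.ascontiguousarray(c['pixels'][y:y+h,x:x+w,::-1]),(400,300),interpolation=cv2.INTER_CUBIC)
a=crop(T,15,205,160,120);b=crop(T,360,175,80,60);c=crop(S,375,145,120,90);d=crop(S,140,172,80,60)
cv2.imwrite('pics/z1.png',np.vstack([np.hstack([a,b]),np.hstack([c,d])]))
# masks
for n,c,(x,y,w,h) in(('top',T,(365,170,80,80)),('scene',S,(150,180,60,50))):
    p=c['pixels'][y:y+h,x:x+w].astype(int);hsv=cv2.cvtColor(c['pixels'][y:y+h,x:x+w],cv2.COLOR_RGB2HSV)
    brass=((hsv[...,0]>15)&(hsv[...,0]<35)&(hsv[...,1]>120)&(hsv[...,2]>90)).astype(np.uint8)
    cs,_=cv2.findContours(brass,cv2.RETR_CCOMP,cv2.CHAIN_APPROX_NONE)
    for k in sorted(cs,key=cv2.contourArea)[-3:]:
        print(n,cv2.contourArea(k),[(np.round(r[0]+np.array([x,y]),1),np.round(r[1],1),r[2]) for r in [cv2.minAreaRect(k)]], np.round(k[:,0].mean(0)+[x,y],1))
```

```text
top 0.0 [(array([388., 170.]), array([0., 0.]), 0.0)] [388. 170.]
top 265.5 [(array([402.8, 208.5]), array([10.8, 27.5]), 51.34019470214844)] [402.8 208.6]
top 995.5 [(array([402.9, 208.5]), array([33.9, 34.4]), 50.19443130493164)] [403.1 208.6]
scene 9.5 [(array([170.3, 207. ]), array([5.1, 2.8]), 18.43494987487793)] [170.3 206.8]
scene 484.0 [(array([178.3, 202.3]), array([20.4, 30.8]), 68.19859313964844)] [177.6 201.9]
scene 514.0 [(array([179.5, 204.5]), array([49., 59.]), 90.0)] [168.9 193.4]
```

View pics/z1.png

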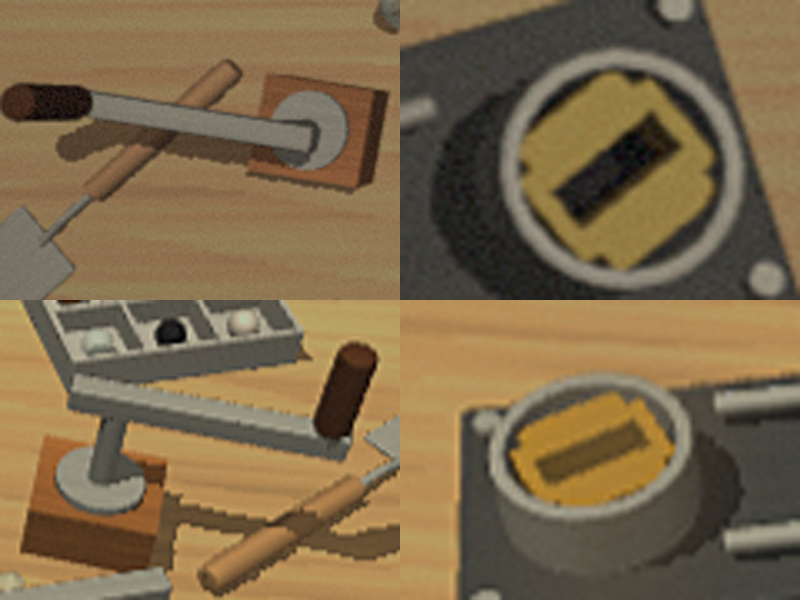

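Zoomed view: in the top image the bar's near end is at (139.7,260.4), the disc centre at (136.2,257.4) and the handle top at (22.3,246.2). In the scene image they are at (397.8,169.9), (404.7,198.4) and (482.4,160.6). The slot's middle is at (402.8,208.5) in top and (178.4,202.6) in scene.

Create m.py:
```python
from h import *
import pickle
T=pickle.load(open('top0.pkl','rb'));S=pickle.load(open('scene0.pkl','rb'))
for n,a,b in(('barend',(139.7,260.4),(397.8,169.9)),('disc',(136.2,257.4),(404.7,198.4)),('handle',(22.3,246.2),(482.4,160.6)),('slot',(402.8,208.5),(178.4,202.6))):
    p,e=tri(ray(T,a),ray(S,b));print(n,np.round(p,4),np.round(e,4))
# slot direction
u=np.array([402.8,208.5]);
for ang in (51.34-90,):
    d=np.array([np.cos(np.radians(ang)),np.sin(np.radians(ang))])*13
    p,q=onplane(T,u+d,.06),onplane(T,u-d,.06);print('slot T',p,q,np.degrees(np.arctan2(*(p-q)[[1,0]])), np.linalg.norm(p-q))
# bar axis from top mask: long axis via bright grey pixels
im=cv2.cvtColor(T['pixels'],cv2.COLOR_RGB2HSV)[235:285,50:150]
m=((im[...,1]<45)&(im[...,2]>95)).astype(np.uint8)
n,l,s,c=cv2.connectedComponentsWithStats(m)
pts=np.argwhere(m[:,:70])[:,::-1]+[50,235]
vx,vy,x0,y0=cv2.fitLine(pts.astype(np.float32),cv2.DIST_HUBER,0,.01,.01).ravel();print(vx,vy,x0,y0,len(pts))
P=[onplane(T,(X,y0+(X-x0)*vy/vx),.121) for X in(60,140)];print(P,np.degrees(np.arctan2(*(P[0]-P[1])[[1,0]])))
```

```bash
python3 m.py; python3 -c "
from h import *
s=status.get_state();print(s)"
```

Create go.py:
```python
import sys
from h import *
# go.py x y z yaw_deg : tool shift/turn needed from present pose
x,y,z,yaw=map(float,sys.argv[1:5]);s=status.get_state();Q=R.from_quat(s['tcp_rot'])
tgt=R.from_euler('z',yaw,degrees=True)*R.from_euler('x',180,degrees=True)
print('shift',np.round(Q.inv().apply(np.array([x,y,z])-s['eef_pos']),4),'rot',np.round((Q.inv()*tgt).as_rotvec(),3))
```

```bash
python3 go.py .56 -.2 .25 60; python3 go.py .477 .2475 .25 80.6
```

```text
shift [ 0.478  -0.3208 -0.0191] rot [-0.002 -0.001 -0.753]
shift [ 0.5281 -0.7732 -0.0181] rot [-2.000e-03 -1.000e-03 -1.113e+00]
```

The manual's scale: shifts go in shares of 0.6 m and turns go in shares of pi rad. Converting my numbers, 0.478 m is 0.7967, -0.321 m is -0.535, -0.753 rad is -0.2397.

Call:
move_tool([
  [[0.7967,-0.535,-0.0317],[0,0,-0.2397],1],
  [[0.7967,-0.535,-0.0317],[0,0,-0.2397],1],
  [[0.7967,-0.535,-0.0317],[0,0,-0.2397],1],
  [[0.7967,-0.535,-0.0317],[0,0,-0.2397],1],
  [[0.7967,-0.535,-0.0317],[0,0,-0.2397],1],
  [[0.7967,-0.535,-0.0317],[0,0,-0.2397],1],
  [[0.7967,-0.535,-0.0317],[0,0,-0.2397],1],
  [[0.7967,-0.535,-0.0317],[0,0,-0.2397],1],
  [[0.7967,-0.535,-0.0317],[0,0,-0.2397],1],
  [[0.7967,-0.535,-0.0317],[0,0,-0.2397],1],
], grip_force=60)

```text
time: 1.35
eef_pos: [0.5614, -0.1973, 0.2499]
tcp_rot: [0.865, 0.502, -0.0, -0.0]
contact_force: [-0.2, 0.2, -0.2]
opening: 1.0
finger_force: 0.0
```

```bash
python3 go.py .477 .2475 .25 80.6;python3 go.py .52 .2475 .25 80.6
```

```text
shift [ 3.442e-01 -2.941e-01  3.000e-04] rot [-0.001 -0.001 -0.355]
shift [ 3.655e-01 -2.567e-01  3.000e-04] rot [-0.001 -0.001 -0.355]
```

Converted, 0.344 m is 0.5733, -0.294 m is -0.49, -0.355 rad is -0.113.

Call:
move_tool([
  [[0.5733,-0.49,0],[0,0,-0.113],1],
  [[0.5733,-0.49,0],[0,0,-0.113],1],
  [[0.5733,-0.49,0],[0,0,-0.113],1],
  [[0.5733,-0.49,0],[0,0,-0.113],1],
  [[0.5733,-0.49,0],[0,0,-0.113],1],
  [[0.5733,-0.49,0],[0,0,-0.113],1],
  [[0.5733,-0.49,0],[0,0,-0.113],1],
  [[0.5733,-0.49,0],[0,0,-0.113],1],
  [[0.5733,-0.49,0],[0,0,-0.113],1],
])

```text
time: 2.48
eef_pos: [0.4775, 0.2444, 0.2499]
tcp_rot: [0.764, 0.645, -0.001, 0.0]
contact_force: [-0.3, 0.1, -0.5]
opening: 0.998
finger_force: 0.0
```

Run:
```python
from h import *
c=cam('wrist','w1');print(np.round(proj(c,[.4773,.2475,.121]),1),np.round(proj(c,[.4724,.2179,.121]),1),np.round(proj(c,[.477+.163*.1,.2475+.0986,.121]),1),np.round(c['xyz'],3))
```

```bash
python3 go.py .4773 .2475 .09 80.6
```

```text
[276.3 195.6] [276.5 232. ] [275.2  56.7] [0.49  0.315 0.392]
shift [ 0.004  -0.0011  0.1599] rot [-0.     0.001 -0.005]
```

View pics/w1.png

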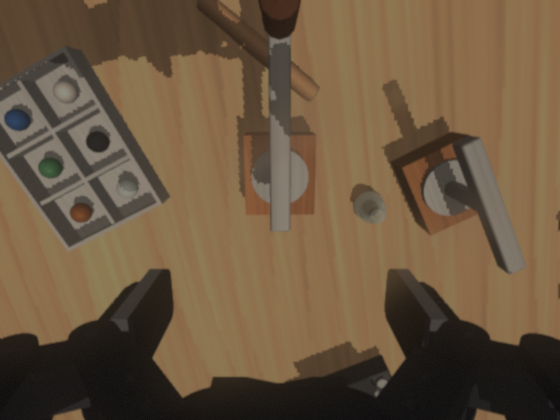

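The wrist view shows the crank's bar centred between the fingers: bar end at (280,231), disc at (280,177). The T-key is off to the right at (490,205). I'll go straight down with no sideways shift and grip.

Converted, 0.16 m is 0.2667, 0.004 m is 0.0067, -0.003 rad is -0.001.

Call:
move_tool([
  [[0.0067,0,0.1],[0,0,-0.001],1],
  [[0.0067,0,0.1833],[0,0,-0.001],1],
  [[0.0067,0,0.2333],[0,0,-0.001],1],
  [[0.0067,0,0.2667],[0,0,-0.001],1],
  [[0.0067,0,0.2667],[0,0,-0.001],1],
  [[0.0067,0,0.2667],[0,0,-0.001],0],
  [[0.0067,0,0.2667],[0,0,-0.001],0],
  [[0.0067,0,0.2667],[0,0,-0.001],0],
  [[0.0067,0,0.2667],[0,0,-0.001],0],
  [[0.0067,0,0.2667],[0,0,-0.001],0],
], grip_force=60)

```text
time: 3.78
eef_pos: [0.4789, 0.2486, 0.0911]
tcp_rot: [0.763, 0.646, 0.001, 0.001]
contact_force: [0.1, -0.8, 2.8]
opening: 0.18
finger_force: 59.2
```

Converted, -0.11 m is -0.1833, -0.09 m is -0.15.

Call:
move_tool([
  [[0,0,-0.0167],[0,0,0],0],
  [[0,0,-0.05],[0,0,0],0],
  [[0,0,-0.1],[0,0,0],0],
  [[0,0,-0.15],[0,0,0],0],
  [[0,0,-0.1833],[0,0,0],0],
  [[0,0,-0.1833],[0,0,0],0],
], grip_force=90)

```text
time: 4.53
eef_pos: [0.4788, 0.2488, 0.2019]
tcp_rot: [0.763, 0.646, 0.001, 0.001]
contact_force: [0.4, -0.2, -2.6]
opening: 0.171
finger_force: 88.0
```

```bash
python3 go.py .5584 -.22 .2 127.8; python3 -c "
from h import *
print(status.get_state()['wrist_torque']); cam('scene','s2')
c=cam('top','t2');import pickle;pickle.dump(c,open('t2.pkl','wb'))"
```

```text
shift [-0.4493  0.1559  0.0017] rot [ 0.003 -0.    -0.826]
[-0.02881675  0.01626371  0.02062149]
```

View pics/s2.png

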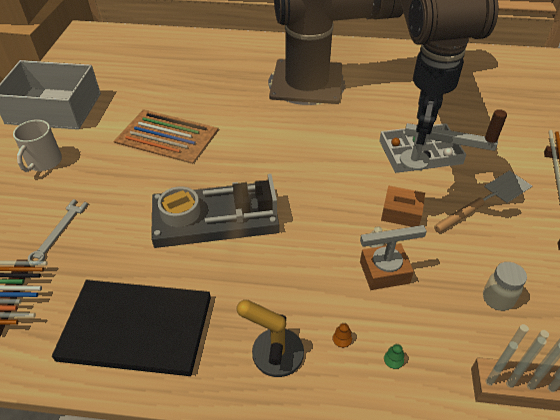

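The crank is clear of its stand, hanging upright in the grip, and the T-key is undisturbed in its own. Next I move over the eye.

Converted, -0.45 m is -0.75, 0.156 m is 0.26, -0.826 rad is -0.2629.

Call:
move_tool([
  [[-0.75,0.26,0],[0.001,0,-0.2629],0],
  [[-0.75,0.26,0],[0.001,0,-0.2629],0],
  [[-0.75,0.26,0],[0.001,0,-0.2629],0],
  [[-0.75,0.26,0],[0.001,0,-0.2629],0],
  [[-0.75,0.26,0],[0.001,0,-0.2629],0],
  [[-0.75,0.26,0],[0.001,0,-0.2629],0],
  [[-0.75,0.26,0],[0.001,0,-0.2629],0],
  [[-0.75,0.26,0],[0.001,0,-0.2629],0],
  [[-0.75,0.26,0],[0.001,0,-0.2629],0],
  [[-0.75,0.26,0],[0.001,0,-0.2629],0],
])

```text
time: 5.88
eef_pos: [0.5568, -0.2207, 0.1982]
tcp_rot: [0.44, 0.898, -0.0, -0.003]
contact_force: [-0.8, 0.9, -4.1]
opening: 0.168
finger_force: 88.1
```

```bash
python3 go.py .5584 -.22 .15 127.8
```

Run:
```python
from h import *
import pickle
o=[]
for n in('top','scene','wrist'):
    c=cam(n);pickle.dump(c,open(n+'3.pkl','wb'))
    u,v=proj(c,[.558,-.22,.13]); u,v=int(np.clip(u,100,459)),int(np.clip(v,75,344))
    if n=='scene': x,y,w,h=u-80,v-60,160,120
    elif n=='top': x,y,w,h=u-100,v-75,200,150
    else: x,y,w,h=0,0,560,420
    print(n,x,y,w,h)
    o.append(cv2.resize(np.ascontiguousarray(c['pixels'][y:y+h,x:x+w,::-1]),(400,300),interpolation=cv2.INTER_CUBIC))
o.append(o[0]*0)
cv2.imwrite('pics/z3.png',np.vstack([np.hstack(o[:2]),np.hstack(o[2:])]))
```

```text
shift [-0.0007  0.0018  0.0482] rot [-0.004 -0.005 -0.001]
top 317 129 200 150
scene 93 117 160 120
wrist 0 0 560 420
```

View pics/z3.png

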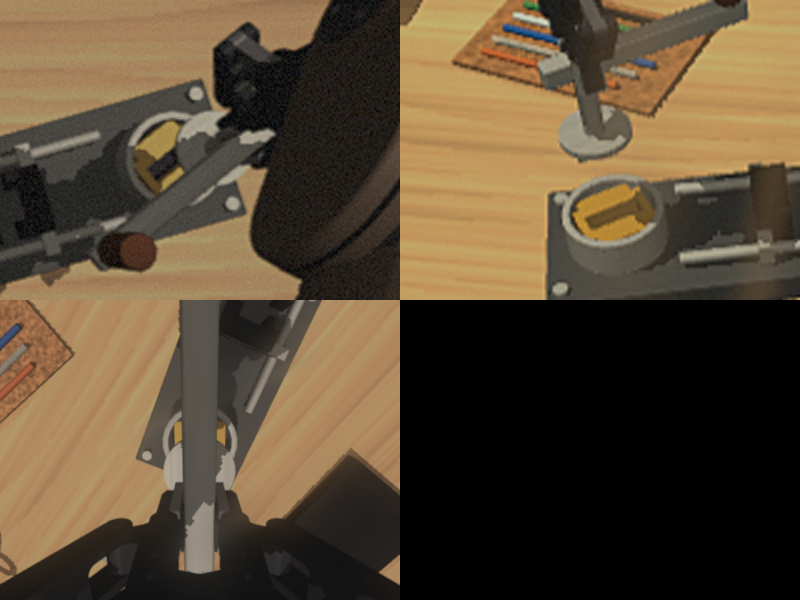

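Top is mostly hidden by the arm. In the scene crop the disc centre is at about (595,135), full-frame (171,171), above the collar. In the wrist crop the disc (163–235) and collar (163–237) line up sideways.

Run:
```python
from h import *
import pickle
S=pickle.load(open('scene3.pkl','rb'));W=pickle.load(open('wrist3.pkl','rb'))
s=status.get_state();zt=s['eef_pos'][2]-.045
im=cv2.cvtColor(S['pixels'],cv2.COLOR_RGB2HSV)[150:188,150:190]
m=((im[...,1]<60)&(im[...,2]>110)).astype(np.uint8)
n,l,st,c=cv2.connectedComponentsWithStats(m)
for a,b in zip(st,c):print(a+np.array([150,150,0,0,0]),np.round(b+150,1))
for uv in((171,171),):print('disc scene',np.round(onplane(S,uv,zt),4),zt)
print('expected px',proj(S,[s['eef_pos'][0],s['eef_pos'][1],zt]))
# slot by scene px and wrist comparisons
print('eye scene',onplane(S,(178.4,202.6),.06), 'eye wrist proj',proj(W,[.5584,-.22,.066]),'disc wrist proj',proj(W,[s['eef_pos'][0],s['eef_pos'][1],zt]))
```

```text
[ 150  150   40   38 1258] [169.9 167.9]
[173 159   6   7  27] [175.3 161.6]
[157 161  27  18 227] [166.4 171.9]
[177 187   8   1   8] [180.5 187. ]
disc scene [ 0.5648 -0.219   0.1545] 0.15445206982120813
expected px [171.80829823 168.37731018]
eye scene [ 0.55843319 -0.22044398  0.06      ] eye wrist proj [278.71770459 199.20269468] disc wrist proj [277.60887435 237.26998148]
```

Converted, 0.074 m is 0.1233, 0.068 m is 0.1133, -0.004 rad is -0.0013.

Call:
move_tool([
  [[0,0.0017,0.05],[-0.001,-0.0013,0],0],
  [[0,0.0017,0.0833],[-0.001,-0.0013,0],0],
  [[0,0.0017,0.1033],[-0.001,-0.0013,0],0],
  [[0,0.0017,0.1133],[-0.001,-0.0013,0],0],
  [[0,0.0017,0.1233],[-0.001,-0.0013,0],0],
  [[0,0.0017,0.1233],[-0.001,-0.0013,0],0],
])

```text
time: 6.78
eef_pos: [0.5584, -0.2206, 0.1263]
tcp_rot: [0.44, 0.898, -0.0, 0.001]
contact_force: [0.1, -0.7, -3.0]
opening: 0.173
finger_force: 88.1
```

```bash
python3 go.py .5575 -.22 .111 127.8
```

```text
shift [ 0.0011 -0.0004  0.0153] rot [0.    0.003 0.   ]
```

Converted, 0.016 m is 0.0267, 0.015 m is 0.025.

Call:
move_tool([
  [[0.0008,0,0.01],[0,0,0],0],
  [[0.0008,0,0.0183],[0,0,0],0],
  [[0.0008,0,0.025],[0,0,0],0],
  [[0.0008,0,0.0267],[0,0,0],0],
])

```text
time: 7.28
eef_pos: [0.5583, -0.2204, 0.1111]
tcp_rot: [0.44, 0.898, -0.001, 0.001]
contact_force: [-1.6, -0.1, 3.1]
opening: 0.172
finger_force: 89.0
```

```bash
python3 -c "
from h import *
print(status.get_state()['wrist_torque'])"
```

```text
[ 0.19699714  0.38201532 -0.0387444 ]
```

Converted, 0.002 m is 0.0033, 0.001 m is 0.0017.

Call:
move_tool([
  [[0,0,0.0017],[0,0,0],0],
  [[0,0,0.0033],[0,0,0],0],
  [[0,0,0.0033],[0,0,0],0],
])

```text
time: 7.65
eef_pos: [0.5584, -0.2204, 0.1111]
tcp_rot: [0.44, 0.898, -0.001, 0.001]
contact_force: [-5.2, 2.1, 8.9]
opening: 0.17
finger_force: 90.2
```

Run:
```python
from h import *
print(status.get_state()['wrist_torque'])
c=cam('scene');x,y,w,h=110,130,160,120
cv2.imwrite('pics/z4.png',cv2.resize(np.ascontiguousarray(c['pixels'][y:y+h,x:x+w,::-1]),(640,480),interpolation=cv2.INTER_CUBIC))
```

```text
[ 0.43387859  0.97364269 -0.01818696]
```

View pics/z4.png

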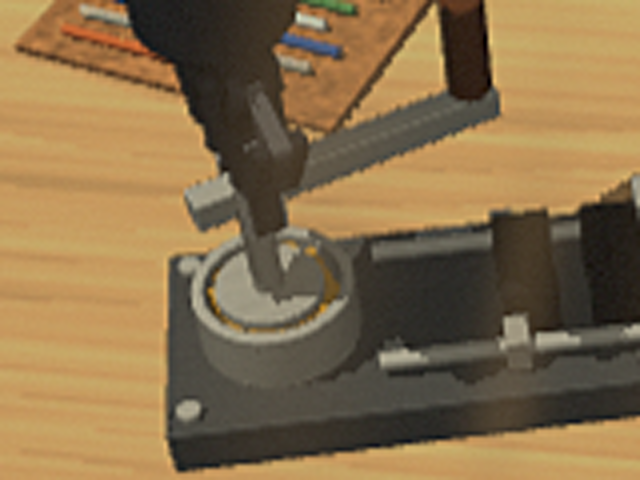

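The disc sits inside the collar, flat on the brass, at the predicted height (TCP 0.111): it is home. I'll relieve the pressure and turn clockwise (+rz).

Converted, -0.002 m is -0.0033, 0.15 rad is 0.0477.

Call:
move_tool([
  [[0,0,-0.0033],[0,0,0.0477],0],
  [[0,0,-0.0033],[0,0,0.0955],0],
  [[0,0,-0.0033],[0,0,0.1432],0],
  [[0,0,-0.0033],[0,0,0.191],0],
  [[0,0,-0.0033],[0,0,0.2387],0],
  [[0,0,-0.0033],[0,0,0.2865],0],
  [[0,0,-0.0033],[0,0,0.2865],0],
], grip_force=120)

```text
time: 8.57
eef_pos: [0.5586, -0.2209, 0.1113]
tcp_rot: [0.786, 0.618, 0.0, 0.002]
contact_force: [-0.6, -0.6, 2.9]
opening: 0.165
finger_force: 117.8
```

```bash
python3 -c "
from h import *
s=status.get_state();print(s['wrist_torque'],np.degrees(2*np.arctan2(s['tcp_rot'][1],s['tcp_rot'][0])))"
```

```text
[-0.22379854  0.29510589 -0.07781531] 76.3458985545491
```

Converted, 0.08 rad is 0.0255.

Call:
move_tool([
  [[0,0,0],[0,0,0.0255],0],
  [[0,0,0],[0,0,0.0509],0],
  [[0,0,0],[0,0,0.07],0],
  [[0,0,0],[0,0,0.07],0],
])

```text
time: 9.07
eef_pos: [0.5584, -0.2209, 0.1113]
tcp_rot: [0.849, 0.528, 0.0, 0.002]
contact_force: [-1.6, -2.3, 4.1]
opening: 0.166
finger_force: 118.0
```

```bash
python3 -c "
from h import *
s=status.get_state();print(s['wrist_torque'],np.degrees(2*np.arctan2(s['tcp_rot'][1],s['tcp_rot'][0])))"
```

```text
[-0.30251541  0.46152158 -0.00227232] 63.800219279788244
```

Call:
move_tool([
  [[0,0,0],[0,0,0.0159],0],
  [[0,0,0],[0,0,0.0318],0],
  [[0,0,0],[0,0,0.0318],0],
])

```text
time: 9.45
eef_pos: [0.5584, -0.2209, 0.1113]
tcp_rot: [0.873, 0.487, -0.0, 0.003]
contact_force: [-2.8, -2.4, 5.3]
opening: 0.17
finger_force: 118.6
```

```bash
python3 -c "
from h import *
s=status.get_state();print(s['wrist_torque'],np.degrees(2*np.arctan2(s['tcp_rot'][1],s['tcp_rot'][0])))"
```

```text
[-0.33950094  0.54683477  1.03209193] 58.27938175226001
```

The torque has jumped to 1 N m, so the stop is close. One more small push to confirm.

Converted, 0.05 rad is 0.0159.

Call:
move_tool([
  [[0,0,0],[0,0,0.0095],0],
  [[0,0,0],[0,0,0.0159],0],
  [[0,0,0],[0,0,0.0159],0],
])

```text
time: 9.82
eef_pos: [0.5585, -0.2209, 0.1113]
tcp_rot: [0.884, 0.467, -0.0, 0.003]
contact_force: [-2.1, -1.8, 5.2]
opening: 0.167
finger_force: 122.1
```

Run:
```python
from h import *
s=status.get_state();print(s['wrist_torque'],np.degrees(2*np.arctan2(s['tcp_rot'][1],s['tcp_rot'][0])))
o=[]
for n in('scene','wrist'):
    c=cam(n);x,y,w,h=(110,130,240,180) if n=='scene' else (0,0,560,420)
    o.append(cv2.resize(np.ascontiguousarray(c['pixels'][y:y+h,x:x+w,::-1]),(400,300),interpolation=cv2.INTER_CUBIC))
cv2.imwrite('pics/z5.png',np.hstack(o))
```

```text
[-0.164952    0.39118262  2.05171911] 55.66197383992492
```

View pics/z5.png

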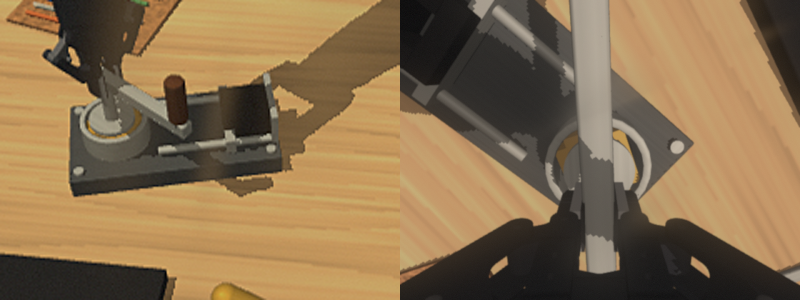

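The mould halves have met (no gap at (245,105)), and 2 N m against the eye confirms the stop. I'll relax the wind-up within the slot's play, release and withdraw.

Converted, -0.08 rad is -0.0255.

Call:
move_tool([
  [[0,0,0],[0,0,-0.0159],0],
  [[0,0,0],[0,0,-0.0255],0],
  [[0,0,0],[0,0,-0.0255],0.6],
  [[0,0,0],[0,0,-0.0255],0.6],
  [[0,0,0],[0,0,-0.0255],0.6],
  [[0,0,0],[0,0,-0.0255],0.6],
], grip_force=20)

```text
time: 10.68
eef_pos: [0.5581, -0.2199, 0.11]
tcp_rot: [0.868, 0.497, 0.0, 0.001]
contact_force: [-0.4, 0.5, 0.2]
opening: 0.601
finger_force: 0.0
```

Call:
move_tool([
  [[0,0,-0.0167],[0,0,0],0.6],
  [[0,0,-0.0667],[0,0,0],0.6],
  [[0,0,-0.1333],[0,0,0],0.6],
  [[0,0,-0.2167],[0,0,0],0.6],
  [[0,0,-0.2667],[0,0,0],0.6],
  [[0,0,-0.2667],[0,0,0],0.6],
])

```text
time: 11.42
eef_pos: [0.5593, -0.2207, 0.275]
tcp_rot: [0.868, 0.497, 0.002, 0.005]
contact_force: [0.2, 0.3, -0.6]
opening: 0.601
finger_force: 0.0
```

```bash
python3 go.py .45 -.5 .3 30
```

```text
shift [-0.2963  0.0472 -0.0242] rot [ 0.011 -0.002  0.517]
```

Move aside so the top camera can see the eye.

Converted, -0.3 m is -0.5, 0.05 m is 0.0833, 0.4 rad is 0.1273.

Call:
move_tool([
  [[-0.5,0.0833,-0.0333],[0,0,0.1273],0.6],
  [[-0.5,0.0833,-0.0333],[0,0,0.1273],0.6],
  [[-0.5,0.0833,-0.0333],[0,0,0.1273],0.6],
  [[-0.5,0.0833,-0.0333],[0,0,0.1273],0.6],
  [[-0.5,0.0833,-0.0333],[0,0,0.1273],0.6],
  [[-0.5,0.0833,-0.0333],[0,0,0.1273],0.6],
])

```text
time: 12.18
eef_pos: [0.4467, -0.5068, 0.2883]
tcp_rot: [0.95, 0.312, 0.0, -0.0]
contact_force: [1.2, 0.4, 0.1]
opening: 0.598
finger_force: 0.0
```

Run:
```python
from h import *
o=[]
for n,(x,y,w,h) in(('top',(270,140,200,150)),('scene',(110,110,240,180))):
    c=cam(n)
    o.append(cv2.resize(np.ascontiguousarray(c['pixels'][y:y+h,x:x+w,::-1]),(400,300),interpolation=cv2.INTER_CUBIC))
cv2.imwrite('pics/z6.png',np.hstack(o))
```

```text
(no output)
```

View pics/z6.png

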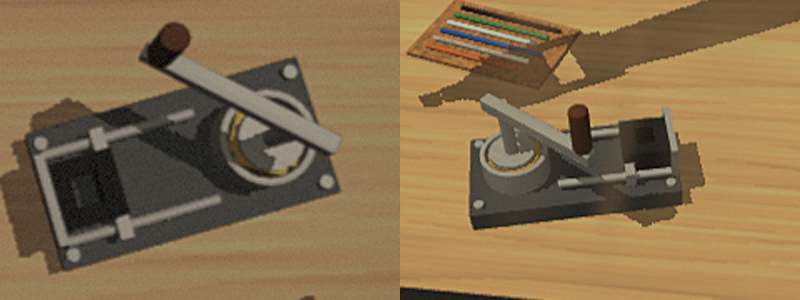

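The crank stands upright in the eye with its disc inside the collar. The moulds are shut against the end plate (left at (85,190) in the top crop) and the gripper is clear. Handing in.

```bash
python3 -c "
from plant import ctrl, status, read_camera
print(ctrl.sign_off())"
```

```text
the job is handed in; nothing more can be done
None
```

The crank is seated home in the eye and turned clockwise to the stop, the mould halves are shut, and I never touched the T-key; I handed the job in at about 12 s, and sign-off gave no verdict.

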